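# Load an antenna sample under the spring clip of a test fixture

## Task

Slide the small antenna board that lies on the test fixture along its channel until it is fully home against the end stop, under the spring clip: press the clip's blue pad all the way down with one fingertip to raise its nose, keep it down while the other fingertip pushes the board by its brass connector, and let the clip go only once the board is home, so that the nose clamps it. Only push the board, never pick it up, and leave the other things on the bench where they are.

Things in the scene. Friction and masses are not known exactly. Their poses are not given: they have to be found in the camera images.
- fixture: Test fixture fixed to the bench: aluminium base plate, x -96 to +50 mm and y -36 to +98 mm in its own frame, its top (deck) 12 mm above the bench. Origin at bench level on the channel's centre line, z up. The channel runs along its x axis, open at -x, between two dark fences (inner faces at y = -26.7 and +26.7 mm, 5 mm high above the deck). Clip hinge lugs reach 30 mm above the bench.
- end_stop (a point): Middle of the lower edge of the end stop's face, at fixture x = +40 mm, y = 0, on the deck (12 mm above the bench). The stop is a dark bar 54 mm wide, 6 mm high. The board's front edge belongs against it.
- clip (a joint): Spring clip angle, rad; hinged about a pin parallel to fixture x at y = 40 mm, 24 mm above the bench. 0 at rest (pad up, nose down on the deck), 0.33 with the pad fully down at its stop (nose 9 mm above the deck), about 0.11 with the nose resting on the board. Springs back when released; holding it fully down takes about 5 to 6 N at the pad's middle.
- clip_pad (a point): Middle of the upper face of the blue press pad (fixture x -83 to +5 mm, y 50 to 92 mm); moves with the clip. At rest the pad slopes up to its outer (+y) edge, this point 26 mm above the bench. Fully down it is level, its face 15 mm above the bench (3 mm above the deck), this point at fixture x -35, y 72 mm. A fingertip may slide along it in x: the angle stays the same.
- clip_nose (a point): Middle of the clip's black nose, a bar 6 mm in diameter along fixture x from x = +22 to +38 mm, at y = 13 mm; moves with the clip. At rest its underside is on the deck and its flat end blocks the board.
- board: The board to load, on the deck in the channel, connector towards the open end (-x). Origin underneath; x points from connector to front edge. Plate 36 x 50 x 2 mm, x -12 to +24, y -25 to +25 mm, sloping a little: its top is 2 mm above the deck at the front edge, 4 mm at the rear. Brass connector 8 mm high, x -24 to -7, y -4 to +5 mm. Home, its origin is at fixture x = +16 mm; it starts 25 to 44 mm short.
- spare_board: Another small antenna board (49 x 39 x 8 mm) on the bench beside the fixture; bystander. Origin centre of underside.
- attenuator: Black finned attenuator, 20 x 58 x 20 mm, on the bench beside the fixture; bystander. Origin centre of underside.
- screwdriver: Red screwdriver, 168 mm long, 25 mm high; bystander. Origin centre of underside.
- solder_spool: Solder spool, 54 mm diameter, 40 mm high; bystander. Origin centre of underside.
- gilt_module: Gold-coloured module, 56 x 85 x 35 mm; bystander. Origin centre of underside.
- yellow_spacer: Yellow spacer block, 20 x 20 x 36 mm; bystander. Origin centre of underside.

How it is judged:
On the way, in this order (a step that is already met when the one before it is completed fails the run):
1. the clip is held down (open) while the board is still in front of it (value of joint clip above 0.2 rad and x of board in the frame of fixture below 0 m), for 0.1 s.
2. the board is pushed home against the stop while the clip is still held down (value of joint clip above 0.17 rad and x of board in the frame of fixture between 0.012 and 0.02 m), for 0.1 s.
At the end, for the whole second after the job is handed in: The board lies flat in the channel within 4 mm of the end stop, straight within 0.09 rad, at rest, and the released clip's nose rests on it (clip angle 0.06 to 0.16 rad) (x of board in the frame of fixture between 0.012 and 0.02 m and y of board in the frame of fixture between -0.006 and 0.006 m and z of board in the frame of fixture between 0.009 and 0.015 m and angle between the x axis of board and the x axis of fixture, either way round below 0.09 rad and value of joint clip between 0.06 and 0.16 rad and linear speed of board below 0.01 m/s); the robot touches nothing.
It fails at once if the board is lifted more than 8 mm off the deck or tipped (z of board in the frame of fixture above 0.02 m or angle between board's own z axis and vertical above 0.3 rad).
It fails at once if the board is pushed under the clip while the clip is not held open (value of joint clip below 0.14 rad and x of board in the frame of fixture between 0.004 and 0.012 m).
It fails at once if another thing on the bench is moved more than 20 mm (distance of any of spare_board, attenuator, screwdriver, solder_spool, gilt_module, yellow_spacer from where it was at the start of the episode above 0.02 m).
It also fails if it takes over 32 s, if anything falls off the work surface, if the arm or the gripper's body presses on something with over 40 N, if the wrist force passes 120 N, or if a joint passes its speed limit or range.

## Robot

A 6-joint arm with a two-finger parallel gripper is mounted at the origin on a cart in front of the work surface, level with it; the furniture and walls round the work are solid. World frame = base frame: x ahead of the robot, y to its left, z up, the work surface at z = 0. Lengths are in m, angles in rad, forces in N, time in s.
With the tool pointing down it reaches from about 0.3 to 0.775 m from the base axis. Payload 14.6 kg.
Tool frame: the origin (TCP) lies at the very end of the fingers, on their centre line; the grasp point (between the pads) lies 19 mm behind it; z points along the fingers, y is the line along which they close (so a half turn about z gives the same grasp; the last joint's range is limited). The gripper opens to 94 mm and grips with 3 to 60 N. Pads are 16 mm wide; open, the fingers measure 119 mm over their backs; the gripper's body (75 mm by 177 mm) begins 78 mm behind the grasp point.
Start: joints at [-1.225, 0.3, 1.521, -0, 1.321, -0.067], TCP at [0.221, -0.504, 0.205] pointing down, gripper open.
Joint ranges: [-3.03, 3.03], [-0.79, 2.21], [0.23, 2.52], [-1.04, 4.18], [0, 3.07], [-2.55, 2.55]. Speed limits (rad/s): [2.22, 2.22, 2.57, 3.14, 3.14, 3.14].

## Interface

Orientations are given as [roll, pitch, yaw] about the fixed x, y, z axes, in that order (R = Rz(yaw) Ry(pitch) Rx(roll)).
In Python, from station import ctrl gives the robot as it stands.
- The arm moves only by the tool move_arm, never from a script. Its argument "increments" is a list of rows, each a list of 7 numbers: the opening, from 0 (shut) to 1 (fully open), then the shift along the tool's x, y, z in units of 50 mm (1.0 is 50 mm), then the turn, a rotation vector about the tool's x, y, z in rad. In form: [[claw, tx, ty, tz, rx, ry, rz], ...]. A call has 1 to 20 rows; each row shifts and turns the commanded pose from where the row before left it, along the tool's axes as they then stand; what a row does not reach is not made up. A row lasts 1/10 s, in which the tool goes at most 50 mm and 8.59 degrees, less where a joint would pass 70% of its speed; a pose out of reach is approached as far as the arm can. A call is refused whole if a number of a shift passes 1 or a number of a turn 0.15, either way. A call with a gripper value outside its range is refused whole. The fingers move at their own pace and stop on an object; "force" is the grip in N (left out, the last holds). Time passes only in rows, so rows that do not move let the fingers close. It gives the time, the measured TCP pose, the force, the opening and the grip force at its end, in the units of the state.
- ctrl.get_obs(): the state, without advancing time (a new reading comes with each control period).
- ctrl.camera(name): name is "scene" or "side" or "wrist"; returns a dict with "color" (384x512x3 uint8, blue, green, red), "K" (3x3 intrinsics, pixels), "distortion" ([k1, k2, p1, p2, k3] as OpenCV has them; the pictures are not rectified), "pose" (4x4, takes a point from camera to world coordinates); the wrist camera has in their place "tool_from_camera" (4x4, takes a point from camera to tool coordinates, whose origin is the TCP and whose axes are the flange's). Camera axes: x right, y down, z forward; pixel columns grow to the right and rows downward; lengths in m; the calibration is good to about 2 mm. A picture is of the moment at which its call begins: read the wrist's pose just before it. There is no depth.
- ctrl.hand_in(): hands the job in; it is judged then, once.
Trained networks look in a picture, given as the dict that the camera call returned (one of the last four; its "shot" number tells which), for a name from the list of things; names that differ only in an ending like _2 or _b are one class to them, and where a whole thing is asked for, a point or a joint stands for the part that bears it (a point fixed in the world has none). Each returns a list of dicts, best first, with "conf" (0 to 1); they miss things now and then, are a little off and sometimes report something else, mostly with a low value. They report only what shows in the picture. A call takes as long as a camera call.
- ctrl.cut_out(name, picture): "mask" (384x512 bool, what is visible of it) and "centre" ([row, column] in pixels, amid what is visible of it).
The state is a dict: "time_s": time; "qpos": joint angles; "joint_vel": joint speeds; "tau": joint torques, N m; "ee_pos": TCP position; "eef_rot": TCP orientation; "force": force on the tool from outside, world axes, zero at the start; "moment": the same for the moment, N m; "grip_width": finger opening in m; "grip_force": force on a finger pad.
Only numpy, scipy, OpenCV 4.12 (cv2) and the standard library are available. Lean on these libraries where they do the work, as an engineer would, in place of code of your own. Each camera call takes 0.05 s, during which the arm holds its last target. There are 200 camera calls.

## Working session

There is one attempt and no reset: what is moved stays moved. The work goes in short steps, Python scripts to look and compute and a tool call to move; the robot and the scene stay as the last step left them, time stands still between calls to the robot, and variables do not carry over. Pictures are saved under pics/ and viewed, at most 10 in all, crops included, and the job is handed in when it is done.

Besides the shell and the picture viewer there is one more tool, called as name(argument=value, ...) on one line, values as JSON. move_arm: Moves the arm, as the interface text tells. Its arguments: {"type":"object","properties":{"increments":{"type":"array","items":{"type":"array","items":{"type":"number"}}},"force":{"type":"number"}},"required":["increments"]}

```bash
ls; mkdir -p pics; cat > h.py <<'E'
import numpy as np, cv2
from station import ctrl
E
python3 - <<'E'
from h import *
o=ctrl.get_obs(); print(o)
for n in ["scene","side"]:
    c=ctrl.camera(n); cv2.imwrite(f"pics/{n}.png",c["color"]); print(n,c["K"],c["distortion"],c["pose"])
    for t in ["fixture","clip_pad","board","spare_board","clip_nose","clip","solder_spool","attenuator"]:
        print(t,[(round(d["conf"],2),np.round(d["centre"]),d["mask"].sum()) for d in ctrl.cut_out(t,c)])
E
```

```text
pics
{'time_s': 0.0, 'qpos': array([-1.22461918e+00,  3.00484154e-01,  1.52161288e+00,  5.93498151e-06,
        1.32067373e+00, -6.66142498e-02]), 'joint_vel': array([ 0.00024714, -0.00132516, -0.00112599, -0.00165155, -0.00099926,
       -0.00066049]), 'tau': array([-4.81856350e-04, -5.31804299e+01, -3.52737522e+01,  7.08152773e-02,
        2.43890437e-02, -9.59759427e-05]), 'ee_pos': array([ 0.22054219, -0.50355208,  0.20486571]), 'eef_rot': array([-3.14041754e+00, -8.41569393e-05,  4.12789871e-01]), 'force': array([ 0.14666903, -1.3215038 , -0.14821913]), 'moment': array([ 0.00432541, -0.02419695,  0.02216997]), 'grip_force': 0.0, 'grip_width': 0.0940805249241726}
scene [[364.1978351    0.         254.43785168]
 [  0.         364.1978351  195.6474528 ]
 [  0.           0.           1.        ]] [-0.09551032  0.          0.          0.          0.        ] [[-0.45778752 -0.6537938   0.60248174 -0.12035195]
 [-0.8890493   0.33307258 -0.31409233  0.40027063]
 [ 0.00468147 -0.67942352 -0.7337314   0.84295412]
 [ 0.          0.          0.          1.        ]]
fixture [(0.61, array([1
[... 630 characters left out ...]
23709017  0.27428669]
 [-0.31146421 -0.57067998  0.75981208 -0.83042765]
 [-0.01883428 -0.79572069 -0.60537083  0.76497922]
 [ 0.          0.          0.          1.        ]]
fixture [(0.76, array([224., 267.]), np.int64(1623))]
clip_pad [(0.86, array([212., 263.]), np.int64(529))]
board [(0.72, array([229., 274.]), np.int64(145))]
spare_board [(0.43, array([252., 276.]), np.int64(149)), (0.17, array([204., 253.]), np.int64(55))]
clip_nose [(0.68, array([218., 257.]), np.int64(473)), (0.18, array([223., 265.]), np.int64(1644))]
clip [(0.65, array([214., 262.]), np.int64(489)), (0.57, array([278., 321.]), np.int64(454))]
solder_spool [(0.62, array([278., 319.]), np.int64(458))]
attenuator []
```

```bash
python3 -c "
import cv2,numpy as np
a=cv2.imread('pics/scene.png');b=cv2.imread('pics/side.png')
cv2.imwrite('pics/s2.png',cv2.resize(a,(800,600)));cv2.imwrite('pics/d2.png',cv2.resize(b,(800,600)))"
```

```text
(no output)
```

View pics/s2.png

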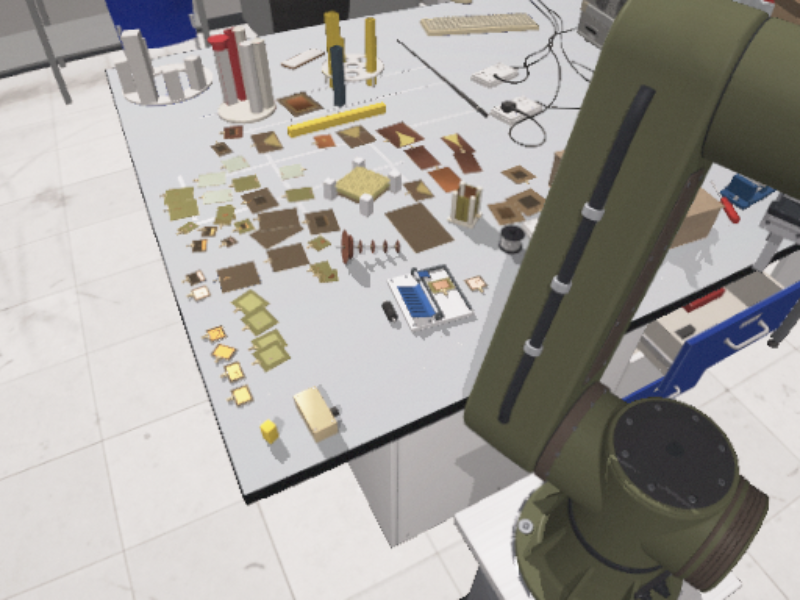

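View pics/d2.png

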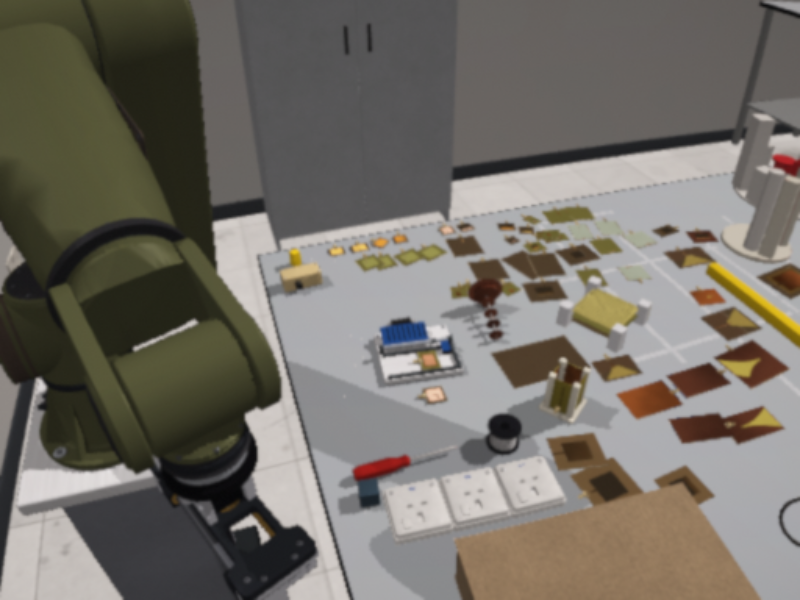

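The scene view shows the fixture at about (430,298) of 800 and the side view at (418,352). The blue pad is on the robot's left (+y side), and the board lies in the channel on the right. I'll locate it next.

```bash
cat >> h.py <<'E'
from scipy.spatial.transform import Rotation as Ro
def ray(c,px,pose=None):
    P=c["pose"] if pose is None else pose
    u=cv2.undistortPoints(np.array(px,float).reshape(-1,1,2),c["K"],np.array(c["distortion"])).reshape(-1,2)
    d=np.c_[u,np.ones(len(u))]@P[:3,:3].T
    return P[:3,3],d
def atz(c,px,z,pose=None):
    o,d=ray(c,px,pose); return o+d*((z-o[2])/d[:,2])[:,None]
def wrist():
    o=ctrl.get_obs(); T=np.eye(4); T[:3,:3]=Ro.from_euler('xyz',o["eef_rot"]).as_matrix(); T[:3,3]=o["ee_pos"]
    c=ctrl.camera("wrist"); c["pose"]=T@c["tool_from_camera"]; return c,o
E
python3 - <<'E'
from h import *
for n in ["scene","side"]:
    c=ctrl.camera(n)
    for t,z in [("fixture",.012),("clip_pad",.026),("board",.015)]:
        for d in ctrl.cut_out(t,c)[:1]:
            m=d["mask"]; px=np.argwhere(m)[:,::-1]; w=atz(c,px,z)[:,:2].astype(np.float32)
            print(n,t,w.mean(0),cv2.minAreaRect(w))
c,o=wrist(); print(c["tool_from_camera"],c["K"])
E
```

```text
scene fixture [ 0.5520659  -0.01995647] ((0.5612767934799194, -0.025991693139076233), (0.1388113647699356, 0.1627582460641861), 83.25190734863281)
scene clip_pad [0.5530333  0.00336792] ((0.5645034313201904, 0.001810997724533081), (0.0671740248799324, 0.1263119876384735), 69.6565933227539)
scene board [ 0.57067364 -0.0602011 ] ((0.5680791735649109, -0.05977595970034599), (0.05240148305892944, 0.046912308782339096), 84.84590148925781)
side fixture [ 0.5597099 -0.0295831] ((0.5639753937721252, -0.024255871772766113), (0.1648881882429123, 0.15228299796581268), 82.5784683227539)
side clip_pad [0.5599959 0.001456 ] ((0.5694651007652283, 0.0019260048866271973), (0.08722367882728577, 0.13708177208900452), 63.58649444580078)
side board [ 0.5727366  -0.06020916] ((0.5695059299468994, -0.05916987359523773), (0.05516941472887993, 0.04915202409029007), 83.82975769042969)
[[-2.66065147e-04 -9.66264559e-01 -2.57551414e-01  7.43506343e-02]
 [ 9.99999392e-01 -5.32709551e-04  9.65529058e-04  3.06446033e-04]
 [-1.07015661e-03 -2.57551000e-01  9.66264114e-01 -1.79839632e-01]
 [ 0.00000000e+00  0.00000000e+00  0.00000000e+00  1.00000000e+00]] [[341.53411364   0.         257.10304302]
 [  0.         341.53411364 195.72661388]
 [  0.           0.           1.        ]]
```

move_arm(increments=[[0.63,0,0,0,0,0,0.1325],[0.63,0,0,0,0,0,0.1325],[0.63,0,0,0,0,0,0.1325],[0.63,0,0,0,0,0,0.1325],[0.63,0.33,-0.63,-0.05,0,0,0],[0.63,0.33,-0.63,-0.05,0,0,0],[0.63,0.33,-0.63,-0.05,0,0,0],[0.63,0.33,-0.63,-0.05,0,0,0],[0.63,0.33,-0.63,-0.05,0,0,0],[0.63,0.33,-0.63,-0.05,0,0,0],[0.63,0.33,-0.63,-0.05,0,0,0],[0.63,0.33,-0.63,-0.05,0,0,0],[0.63,0.33,-0.63,-0.05,0,0,0],[0.63,0.33,-0.63,-0.05,0,0,0],[0.63,0.33,-0.63,-0.05,0,0,0],[0.63,0.33,-0.63,-0.05,0,0,0],[0.63,0.33,-0.63,-0.05,0,0,0],[0.63,0.33,-0.63,-0.05,0,0,0],[0.63,0.33,-0.63,-0.05,0,0,0],[0.63,0.33,-0.63,-0.05,0,0,0]])

```text
time_s: 3.35
ee_pos: [0.5424, -0.0327, 0.2456]
eef_rot: [3.142, -0.0, -0.117]
force: [0.6, 0.0, -0.4]
grip_width: 0.059
grip_force: 0.0
```

```bash
python3 - <<'E'
from h import *
c,o=wrist(); print(o["ee_pos"],o["eef_rot"],o["grip_width"],o["time_s"],o["force"])
cv2.imwrite("pics/w1.png",c["color"]); cv2.imwrite("pics/w1b.png",cv2.resize(c["color"],(800,600)))
import pickle; pickle.dump(c,open("w1.pkl","wb"))
for t,z in [("fixture",.012),("clip_pad",.026),("board",.015),("clip_nose",.02)]:
    for d in ctrl.cut_out(t,c)[:1]:
        m=d["mask"]; px=np.argwhere(m)[:,::-1]; w=atz(c,px,z)[:,:2].astype(np.float32)
        print(t,d["conf"],d["centre"],w.mean(0),cv2.minAreaRect(w))
E
```

```text
[ 0.54244477 -0.03273662  0.24564511] [ 3.14157120e+00 -2.48212130e-04 -1.17096455e-01] 0.058994646554209475 3.35 [ 0.64057087  0.01754925 -0.37496168]
fixture 0.98 [154.3, 249.3] [ 0.5636353  -0.02700998] ((0.5613608360290527, -0.030274227261543274), (0.1345929503440857, 0.14775748550891876), 83.13851165771484)
clip_pad 0.78 [159.5, 224.6] [ 5.5882412e-01 -3.5190923e-04] ((0.5643883347511292, -0.008310548961162567), (0.08119529485702515, 0.12241527438163757), 80.99573516845703)
board 0.69 [137.5, 276.7] [ 0.5728997  -0.06294587] ((0.5678591132164001, -0.06217562407255173), (0.04837135970592499, 0.046704597771167755), 82.74565887451172)
clip_nose 0.77 [160.4, 225.2] [5.579582e-01 2.541962e-04] ((0.5635594725608826, -0.007762037217617035), (0.08231395483016968, 0.12401651591062546), 81.01756286621094)
```

View pics/w1b.png

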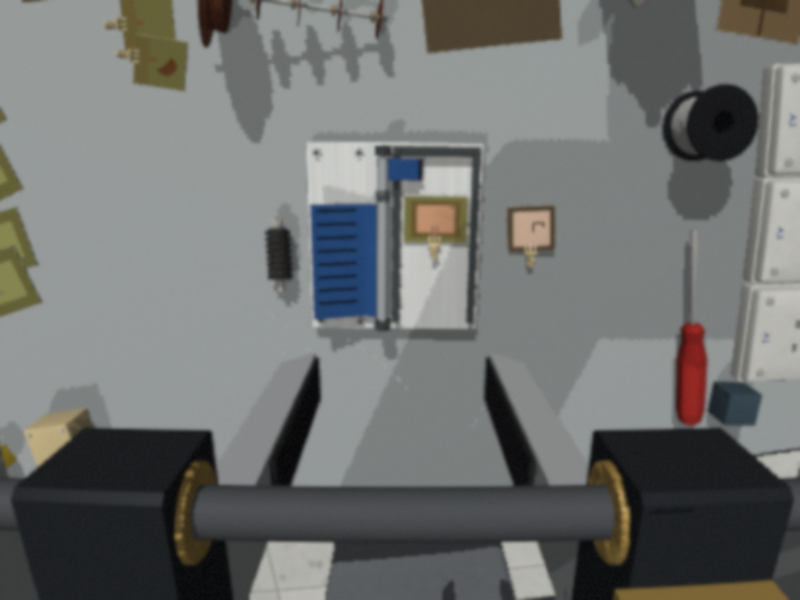

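The wrist view shows the fixture at px x 308–482, y 142–330 of 800. The blue pad is on the left, and the board is at (436,220) with its brass connector pointing down to (434,262). I'll check the pose with an overlay.

```bash
cat >> h.py <<'E'
F0=np.array([.5805,-.0638]); YAW=-.1197
def f2w(p,F=F0,yaw=YAW):
    p=np.atleast_2d(p).astype(float); c,s=np.cos(yaw),np.sin(yaw)
    return np.c_[F[0]+c*p[:,0]-s*p[:,1],F[1]+s*p[:,0]+c*p[:,1],p[:,2]]
def proj(c,P):
    T=np.linalg.inv(c["pose"]); r,_=cv2.Rodrigues(T[:3,:3])
    return cv2.projectPoints(P,r,T[:3,3],c["K"],np.array(c["distortion"]))[0].reshape(-1,2)
def overlay(c,bx,box,k,fn):
    im=cv2.resize(c["color"][box[1]:box[3],box[0]:box[2]],None,fx=k,fy=k,interpolation=cv2.INTER_CUBIC)
    def poly(pts,col):
        q=(proj(c,f2w(np.array(pts)/1000.))+.5-np.array(box[:2]))*k
        cv2.polylines(im,[np.int32(q)],True,col,1)
    r=lambda a,b,e,d,z:[[a,e,z],[b,e,z],[b,d,z],[a,d,z]]
    poly(r(-96,50,-36,98,12),(0,0,255)); poly(r(-83,40,-26.7,26.7,12),(0,255,0))
    poly([[-83,50,19],[5,50,19],[5,92,33],[-83,92,33]],(255,255,0))
    poly([[bx-12,-25,16],[bx+24,-25,14],[bx+24,25,14],[bx-12,25,16]],(255,0,255)); poly(r(bx-24,bx-7,-4,5,22),(255,0,255))
    cv2.imwrite(fn,im)
E
python3 - <<'E'
from h import *
import pickle; c=pickle.load(open("w1.pkl","rb"))
overlay(c,-12.7,(180,80,330,220),5,"pics/ov1.png")
E
```

```text
(no output)
```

View pics/ov1.png

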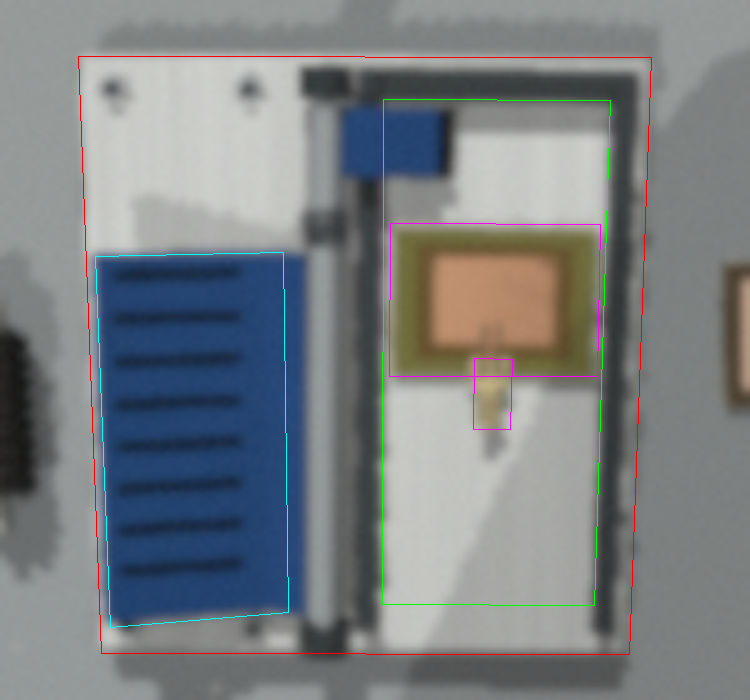

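The overlay matches to 1–2 mm. The fixture origin is about (0.5805, -0.0638), yaw -0.12, and the board's x is about -13 mm. I'll descend above the pad with one finger behind the connector.

move_arm(increments=[[0.63,-0.07,-0.05,0.3,0,0,0.003],[0.63,-0.07,-0.05,0.46,0,0,0],[0.63,-0.07,-0.05,0.5,0,0,0],[0.63,-0.06,-0.05,0.5,0,0,0],[0.63,0,0,0.5,0,0,0],[0.63,0,0,0.5,0,0,0],[0.63,0,0,0.5,0,0,0],[0.63,0,0,0.3,0,0,0],[0.63,0,0,0.15,0,0,0],[0.63,0,0,0,0,0,0]])

```text
time_s: 4.6
ee_pos: [0.529, -0.0233, 0.0595]
eef_rot: [3.142, 0.001, -0.121]
force: [-0.5, 0.2, 0.3]
grip_width: 0.0591
grip_force: 0.0
```

```bash
python3 - <<'E'
from h import *
c,o=wrist(); print(o["ee_pos"],o["eef_rot"],o["grip_width"],o["time_s"],o["force"])
im=c["color"].copy(); 
def mark(P,col):
    for q in proj(c,f2w(np.array(P)/1000.)): cv2.circle(im,tuple(np.int32(q+.5)),2,col,-1)
mark([[-37,-4,16],[-37,5,16],[-35,72,26]],(0,0,255))
# finger lower ends in the tool frame
T=c["pose"]@np.linalg.inv(c["tool_from_camera"])
P=[(T@[x,y,0,1])[:3] for y in(-.0357,.0357) for x in(-.008,.008)]
for q in proj(c,np.array(P)): cv2.circle(im,tuple(np.int32(q+.5)),2,(255,0,255),-1)
cv2.imwrite("pics/w2.png",cv2.resize(im,(800,600)))
E
```

```text
[ 0.52903875 -0.02325543  0.05953021] [ 3.14153794e+00  1.09490611e-03 -1.21190963e-01] 0.05912414292146287 4.6 [-0.45137129  0.1834493   0.29321198]
```

View pics/w2.png

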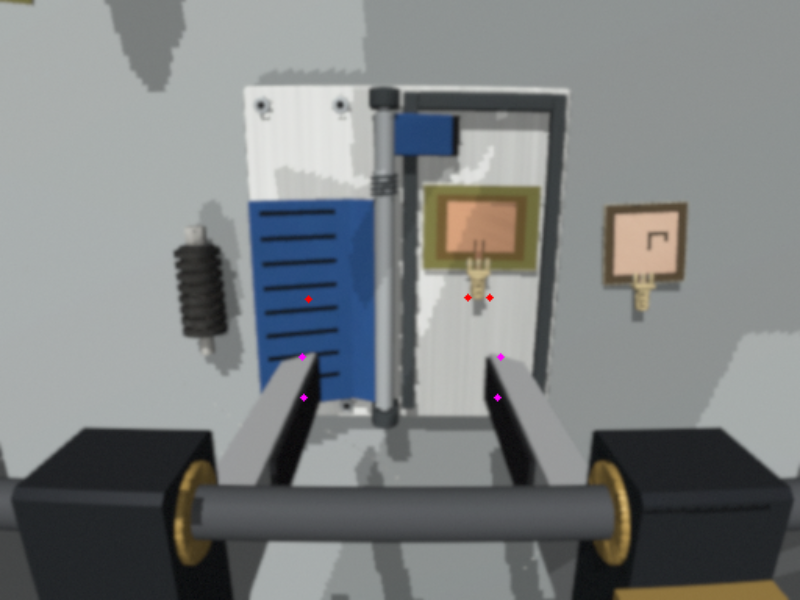

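The fingertips (magenta) are over the pad and in the channel, about 10 mm behind the connector. I'll shift 2 mm sideways and press down.

move_arm(increments=[[0.63,0,-0.04,0.1,0,0,0],[0.63,0,0,0.15,0,0,0],[0.63,0,0,0.15,0,0,0],[0.63,0,0,0.12,0,0,0],[0.63,0,0,0.1,0,0,0],[0.63,0,0,0.08,0,0,0],[0.63,0,0,0.06,0,0,0],[0.63,0,0,0.04,0,0,0],[0.63,0,0,0,0,0,0]])

```text
time_s: 5.55
ee_pos: [0.5298, -0.0208, 0.02]
eef_rot: [3.141, -0.0, -0.12]
force: [-2.4, -0.5, 4.2]
grip_width: 0.0595
grip_force: 2.4
```

move_arm(increments=[[0.63,0,0,0.04,0,0,0],[0.63,0,0,0.03,0,0,0],[0.63,0,0,0.03,0,0,0],[0.63,0,0,0,0,0,0]])

```text
time_s: 5.95
ee_pos: [0.53, -0.0212, 0.0155]
eef_rot: [3.141, -0.001, -0.12]
force: [-4.9, -5.4, 7.9]
grip_width: 0.0594
grip_force: 4.2
```

move_arm(increments=[[0.63,0,0,0.02,0,0,0],[0.63,0,0,0,0,0,0]])

```text
time_s: 6.15
ee_pos: [0.5301, -0.0213, 0.0149]
eef_rot: [3.141, -0.001, -0.12]
force: [-4.9, -6.5, 12.7]
grip_width: 0.0592
grip_force: 6.1
```

```bash
python3 - <<'E'
from h import *
c,o=wrist(); print(o["ee_pos"],o["eef_rot"],o["grip_width"],o["time_s"],o["force"])
im=c["color"][40:280,120:390].copy(); cv2.imwrite("pics/w3.png",cv2.resize(im,(675,600)))
E
```

```text
[ 0.53012406 -0.02125585  0.01487014] [ 3.14075828e+00 -1.00825358e-03 -1.20110363e-01] 0.05922358337876487 6.15 [-4.87493145 -6.48848548 12.71661939]
```

View pics/w3.png

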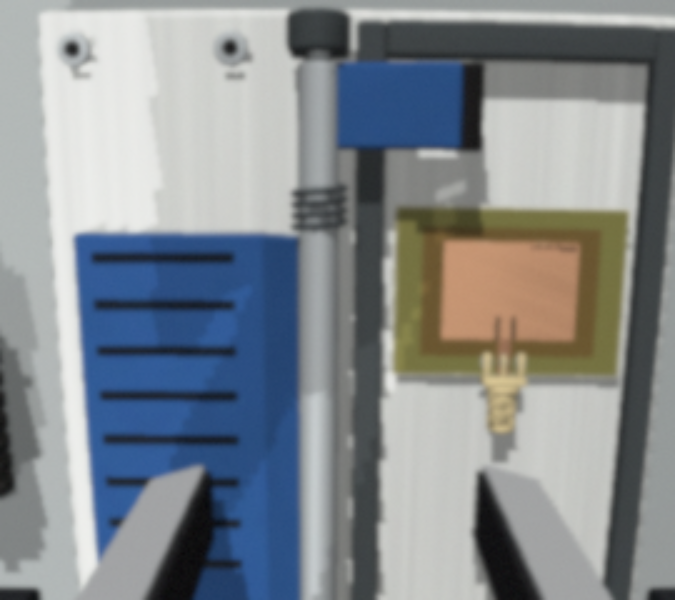

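The pad is level and pressed against its stop, and the nose is raised. The connector tip at (502,432) is straight ahead of the right fingertip (482–520). Pushing now.

move_arm(increments=[[0.63,0.03,0,0,0,0,0],[0.63,0.04,0,0,0,0,0],[0.63,0.04,0,0,0,0,0],[0.63,0.04,0,0,0,0,0],[0.63,0.04,0,0,0,0,0],[0.63,0.04,0,0,0,0,0],[0.63,0.04,0,0,0,0,0],[0.63,0.04,0,0,0,0,0],[0.63,0.04,0,0,0,0,0],[0.63,0.04,0,0,0,0,0],[0.63,0,0,0,0,0,0]])

```text
time_s: 7.3
ee_pos: [0.5486, -0.0228, 0.0148]
eef_rot: [-3.142, 0.002, -0.12]
force: [-11.0, 0.2, 17.5]
grip_width: 0.0593
grip_force: 8.3
```

```bash
python3 - <<'E'
from h import *
c,o=wrist(); print(o["ee_pos"],o["eef_rot"],o["grip_width"],o["time_s"],o["force"])
im=c["color"][40:280,120:390].copy(); cv2.imwrite("pics/w4.png",cv2.resize(im,(675,600)))
E
```

```text
[ 0.54864761 -0.0228123   0.01477874] [-3.14152636e+00  1.56332295e-03 -1.19852285e-01] 0.0592624593414147 7.3 [-11.04290568   0.18396514  17.52437857]
```

View pics/w4.png

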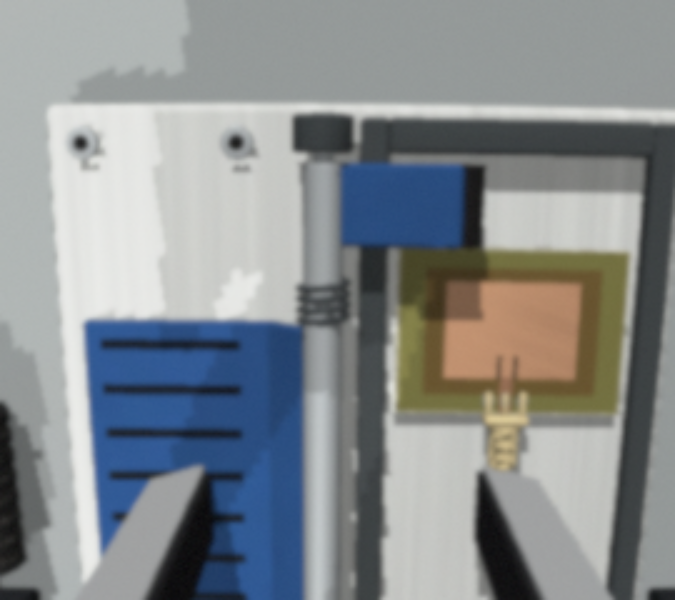

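The fingertip has just reached the connector, which is straight and centred. The pad is still down and about 21 mm is left to push.

move_arm(increments=[[0.63,0.03,0,0,0,0,0],[0.63,0.04,0,0,0,0,0],[0.63,0.04,0,0,0,0,0],[0.63,0.04,0,0,0,0,0],[0.63,0.04,0,0,0,0,0],[0.63,0.04,0,0,0,0,0],[0.63,0.04,0,0,0,0,0],[0.63,0.04,0,0,0,0,0],[0.63,0.03,0,0,0,0,0],[0.63,0.02,0,0,0,0,0],[0.63,0,0,0,0,0,0]])

```text
time_s: 8.45
ee_pos: [0.5661, -0.0249, 0.0148]
eef_rot: [-3.142, 0.002, -0.12]
force: [-15.0, 0.0, 19.0]
grip_width: 0.0589
grip_force: 9.2
```

move_arm(increments=[[0.63,0.02,0,0,0,0,0],[0.63,0.02,0,0,0,0,0],[0.63,0,0,0,0,0,0]])

```text
time_s: 8.75
ee_pos: [0.5677, -0.0251, 0.0148]
eef_rot: [-3.142, 0.004, -0.12]
force: [-15.8, 0.8, 21.2]
grip_width: 0.0594
grip_force: 11.2
```

```bash
python3 - <<'E'
from h import *
c,o=wrist(); print(o["ee_pos"],o["eef_rot"],o["grip_width"],o["time_s"],o["force"])
im=c["color"][40:280,120:390].copy(); cv2.imwrite("pics/w5.png",cv2.resize(im,(675,600)))
E
```

```text
[ 0.56768315 -0.02508704  0.01476805] [-3.14153509  0.00355971 -0.11987285] 0.05937971342503928 8.75 [-15.77751992   0.77671811  21.16080388]
```

View pics/w5.png

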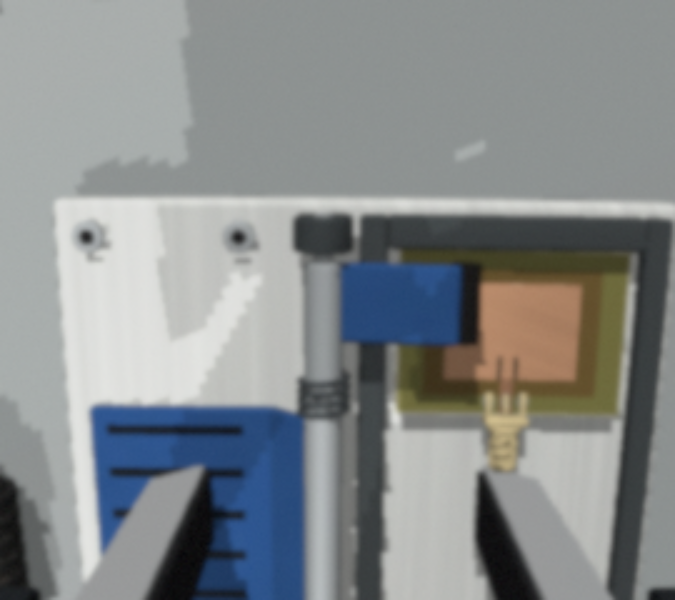

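The front edge at about y 250 has nearly met the stop bar (y 250), with the nose over the board. I'll nudge until the force rises.

move_arm(increments=[[0.63,0.02,0,0,0,0,0],[0.63,0.02,0,0,0,0,0],[0.63,0,0,0,0,0,0]])

```text
time_s: 9.1
ee_pos: [0.5685, -0.0252, 0.0147]
eef_rot: [-3.141, 0.007, -0.121]
force: [-26.3, 1.0, 27.7]
grip_width: 0.0595
grip_force: 19.2
```

It has reached the stop: the force jumped and TCP x is -16.5 mm in the fixture frame. I'll hold, back off with the pad still down, then lift.

move_arm(increments=[[0.63,0,0,0,0,0,0],[0.63,0,0,0,0,0,0],[0.63,-0.04,0,0,0,0,0],[0.63,-0.04,0,0,0,0,0],[0.63,-0.06,0,0,0,0,0],[0.63,-0.06,0,0,0,0,0],[0.63,0,0,0,0,0,0],[0.63,0,0,-0.06,0,0,0],[0.63,0,0,-0.06,0,0,0],[0.63,0,0,-0.06,0,0,0],[0.63,0,0,-0.1,0,0,0],[0.63,0,0,-0.2,0,0,0],[0.63,0,0,-0.4,0,0,0],[0.63,0,0,-0.4,0,0,0],[0.63,0,0,-0.3,0,0,0],[0.63,0,0,0,0,0,0]])

```text
time_s: 10.7
ee_pos: [0.5619, -0.0245, 0.0953]
eef_rot: [3.142, -0.003, -0.12]
force: [-1.0, -0.4, 0.8]
grip_width: 0.0593
grip_force: 0.0
```

```bash
python3 - <<'E'
from h import *
c,o=wrist(); print(o["ee_pos"],o["grip_width"],o["time_s"],o["force"])
overlay(c,16,(180,40,360,240),3,"pics/w6.png")
E
```

```text
[ 0.56194484 -0.0245157   0.09527174] 0.05929712450172521 10.7 [-0.98433599 -0.35972677  0.84613587]
```

View pics/w6.png

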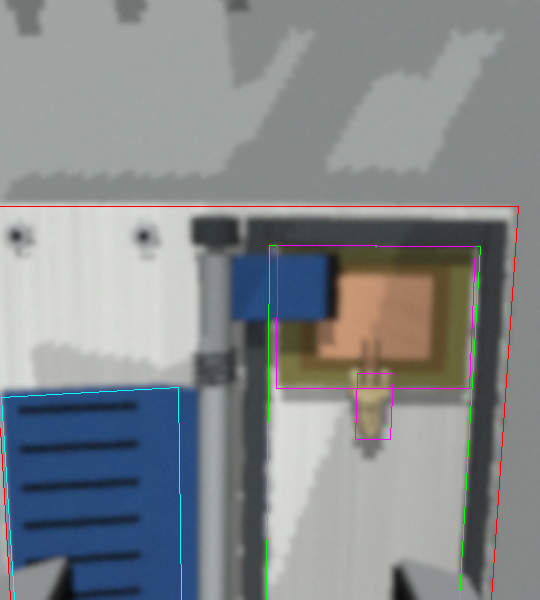

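The board matches the outline of its home position, with its front edge at the stop and the nose resting on it. The gripper is clear.

```bash
python3 -c "
from station import ctrl
print(ctrl.hand_in())"
```

```text
the job is handed in; nothing more can be done
None
```

The board is home against the end stop with the released clip's nose resting on it. I handed the job in at about 11 s with the gripper clear; no verdict came back, so the result rests on the last wrist image and the force readings.

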